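Lock the extractor's bayonet cap

ROBOT

A 6-joint arm with a two-finger parallel gripper is mounted at the origin on a cart in front of the work surface, level with it; the furniture and walls round the work are solid. World frame = base frame: x ahead of the robot, y to its left, z up, the work surface at z = 0. Lengths are in m, angles in rad, forces in N, time in s.
With the tool pointing down it reaches from about 0.375 to 0.975 m from the base axis. Payload 3.8 kg.
Tool frame: the origin (TCP) lies at the very end of the fingers, on their centre line; the grasp point (between the pads) lies 19 mm behind it; z points along the fingers, y is the direction in which the jaws open and shut (so a half turn about z gives the same grasp; the last joint's range is limited). The gripper opens to 85 mm and grips with 20 to 120 N. Pads are 22 mm wide; open, the fingers measure 114 mm over their backs; the gripper's body (76 mm by 85 mm) begins 54 mm behind the grasp point. The pads swing forward as they close: fully open they stand 13 mm farther back than shut.
Start: joints at [1.313, 0.264, 1.604, -0, 1.274, -0.037], TCP at [0.148, 0.659, 0.211] pointing down, gripper open.
Joint ranges: [-2.63, 2.63], [-0.94, 2.18], [0.31, 2.57], [-1.31, 4.45], [0, 2.66], [-2.55, 2.55]. Speed limits (rad/s): [2.57, 2.57, 3.14, 3.14, 3.14, 3.14].

INTERFACE

Orientations are given as a rotation vector (axis times angle).
In Python, from workcell import bot, viewer gives the robot as it stands.
- The arm moves only by the tool jog_arm, never from a script. Its argument "motion" is a list of rows, each an object of numbers: "dx", "dy", "dz": the shift along the world's x, y, z in cm; "turn": the turn about the world's z in rad. A call has 1 to 12 rows; each row shifts and turns the commanded pose from where the row before left it; what a row does not reach is not made up. A row lasts 1/12 s, in which the tool goes at most 41.7 mm and 7.16 degrees, less where a joint would pass 70% of its speed; a pose out of reach is approached as far as the arm can. A call is refused whole if a number of a shift passes 4.17 or a number of a turn 0.125, either way. A call with a gripper value outside its range is refused whole. "fingers" is the finger opening in cm, from 0 to 8.54, set as the call begins (left out, the last holds). The fingers move at their own pace and stop on an object; "grip_force" is the grip in N (left out, the last holds). Time passes only in rows, so rows that do not move let the fingers close. It gives the time, the measured TCP pose, the force and the opening at its end, in the units of the state.
- bot.read_state(): the state, without advancing time (a new reading comes with each control period).
- viewer.read_camera(name): name is "scene" or "top" or "wrist"; returns (picture, depth): 480x640x3 uint8, red, green, blue; 480x640 float32, m along the optical axis (not along the pixel's ray), 0 where there is no reading.
- viewer.camera_info(name): a dict with "vertical_fov" (degrees; the focal length in pixels is half the picture's height over the tangent of half this angle, whatever the lens; pixels are square), "cx", "cy" (the principal point, pixels), "dist" ([k1, k2, p1, p2, k3] as OpenCV has them; the pictures are not rectified), "R" (3x3) and "t" (3): a world point X has camera coordinates R X + t. Camera axes: x right, y down, z forward; pixel columns grow to the right and rows downward; lengths in m; the calibration is good to about 2 mm. A picture is of the moment at which its call begins: read the wrist's pose just before it. camera_info takes no time and is no camera call; for the wrist camera it gives the pose at the moment of the call.
- bot.finish_job(): hands the job in, once; it reports no verdict.
The state is a dict: "time": time; "q": joint angles; "joint_vel": joint speeds; "joint_torque": joint torques, N m; "tool_pos": TCP position; "tcp_rot": TCP orientation; "wrist_force": force on the tool from outside, world axes, zero at the start; "torque": the same for the moment, N m; "width": opening from 0.0 (shut) to 1.0 (fully open).
Only numpy, scipy, OpenCV 4.12 (cv2) and the standard library are available. Lean on these libraries where they do the work, as an engineer would, in place of code of your own. Each camera call takes 0.05 s, during which the arm holds its last target. There are 200 camera calls.

TASK

The filter cap of the small bench dust extractor has been set in place but not locked. Push the cap down against its spring, turn it a quarter turn clockwise (seen from above) by its rib, and let it spring up so that it clicks home in its notch. Leave the wooden block, the rubber stamp and the steel dish beside it where they are.

Things in the scene. Friction and masses are not known exactly. Their poses are not given: they have to be found in the camera images.
- collar (a point): The extractor is a squat white round pot, 168 mm across, fixed to the worktop, with an aluminium collar (outer diameter 154 mm) as its top edge, 90 mm up. This point: centre of the collar at that height, on the upright axis about which the cap turns. z is up; +x and -x point at the two home notches (small raised pointers on the collar), +y and -y at the two entry slots.
- cap_top (a point): Centre of the flat top face of the grey round cap (116 mm diameter), at the foot of its rib. It stands 22 mm above the collar's top when fully up (start), 16 mm when home, 6 mm when bottomed. The frame turns with the cap: y runs along the rib, which lies along the collar's y at the start and along its x when home.
- rib_mid (a point): Centre of the rib, half-way up, on the cap's axis. The rib is a straight bar across the cap's top face, 104 mm long (along y), 14 mm thick, rising 21 mm above that face; the face is flat and free on both sides. The rib may be pushed sideways by fingertips that press the face down beside it, or gripped.
- rib_end (a point): Point on the rib's centre line 45 mm from the axis (its +y end), 10 mm above the cap's top face. A clockwise turn (seen from above) carries it from the collar's +y side to the collar's +x side.
- cap_press (a joint): How far the cap is pushed in, in m: 0 = fully up (start), 0.016 = bottomed on its stop. A spring pushes it up: about 4 N at 0, rising to about 10 N at the bottom. The cap can turn only while it is pushed in more than 0.012. At home the spring holds it up in the notch at about 0.006.
- cap_turn (a joint): Angle of the cap in rad, growing clockwise seen from above: about 0 at the start (lugs in the entry slots, up to 0.09 of play), 1.57 at home (with play from about 1.49 to an end stop at about 1.65). Light friction (0.04 N m); it does not turn by itself.
- wood_block: Bystander: loose wooden block 56 x 72 x 33 mm, origin at the centre of its underside, about 165 mm from the extractor's axis.
- stamp: Bystander: loose wooden-handled rubber stamp, 24 x 46 mm foot, 67 mm tall, standing, origin at the centre of its underside, about 160 mm from the extractor's axis.
- steel_dish: Bystander: loose round steel dish, 86 mm diameter, 16 mm high, origin at the centre of its underside, about 170 mm from the extractor's axis.
Not all that is in view belongs to the job. Of the things that look like the part that bears collar, the largest one is meant.

How it is judged:
On the way:
1. the cap is pushed in against its spring, far enough to turn (value of joint cap_press above 0.0105 m), for 0.05 s.
At the end, for the whole second after the job is handed in: The cap has been turned a quarter clockwise (at least 1.47 rad), has sprung up into its home notch (pushed in between 3 and 8.5 mm) and is at rest (value of joint cap_turn above 1.47 rad and value of joint cap_press between 0.003 and 0.0085 m and velocity of joint cap_turn between -0.1 and 0.1 rad/s); the robot touches nothing.
It fails at once if the wooden block is moved more than 30 mm (distance of wood_block from where it was at the start of the episode above 0.03 m).
It fails at once if the stamp is moved more than 30 mm (distance of stamp from where it was at the start of the episode above 0.03 m).
It fails at once if the stamp is knocked over (angle between stamp's own z axis and vertical above 0.6 rad).
It fails at once if the steel dish is moved more than 30 mm (distance of steel_dish from where it was at the start of the episode above 0.03 m).
It also fails if it takes over 40 s, if anything falls off the work surface, if the arm or the gripper's body presses on something with over 40 N, if the wrist force passes 120 N, or if a joint passes its speed limit or range.

## Working session

There is one attempt and no reset: what is moved stays moved. The work goes in short steps, Python scripts to look and compute and a tool call to move; the robot and the scene stay as the last step left them, time stands still between calls to the robot, and variables do not carry over. Pictures are saved under pics/ and viewed, about 8 in all and at most 12, crops included, and the job is handed in when it is done.

Besides the shell and the picture viewer there is one more tool, called after "Emit:" as name(argument=value, ...), one argument or row to a line, values as JSON. jog_arm: Moves the arm, as the interface text tells. Its arguments: {"type":"object","properties":{"motion":{"type":"array"},"fingers":{"type":"number"},"grip_force":{"type":"number"}},"required":["motion"]}

```bash
mkdir -p pics; cat > h.py <<'E'
import numpy as np, cv2
from workcell import bot, viewer
def cam(n):
    i=viewer.camera_info(n); f=240/np.tan(np.radians(i['vertical_fov'])/2)
    K=np.array([[f,0,i['cx']],[0,f,i['cy']],[0,0,1]]); return K,np.array(i['dist'],float),np.array(i['R']),np.array(i['t'])
def at_z(n,px,z,c=None):
    K,d,R,t=c or cam(n); u=cv2.undistortPoints(np.array(px,float).reshape(-1,1,2),K,d).reshape(-1,2)
    r=np.c_[u,np.ones(len(u))]@R; o=-R.T@t; return o+r*((z-o[2])/r[:,2])[:,None]
E
python3 - <<'E'
from h import *
s=bot.read_state(); print(s)
for n in ('top','scene'):
    im,d=viewer.read_camera(n); cv2.imwrite(f'pics/{n}0.png',im[:,:,::-1]); np.save(f'pics/{n}0.npy',d)
    K,_,R,t=cam(n); print(n,K[0,0],-R.T@t,R)
E
```

```text
{'time': 0.0, 'q': array([ 1.31309144e+00,  2.64760244e-01,  1.60537746e+00, -2.89123134e-05,
        1.27369590e+00, -3.68941378e-02]), 'joint_vel': array([ 0.00014527,  0.00033639, -0.00146728, -0.00119661, -0.00237122,
       -0.00150755]), 'joint_torque': array([-8.66219052e-04, -5.15120816e+01, -3.67315006e+01, -1.87308019e-04,
        1.29331238e-02,  1.15432528e-05]), 'tool_pos': array([0.14764877, 0.6578577 , 0.20985543]), 'tcp_rot': array([-0.3460978 , -3.12216493,  0.00348798]), 'wrist_force': array([1.0033671 , 0.153132  , 0.46631524]), 'torque': array([ 0.03071072, -0.0124433 , -0.02401438]), 'width': 1.002140511923982}
top 604.3704527731751 [ 0.34804435 -0.05418422  1.28419083] [[ 0.03519838 -0.99937418  0.00351136]
 [-0.97644373 -0.03513877 -0.21289178]
 [ 0.21288193  0.0040648  -0.97706948]]
scene 615.5892204932413 [-0.08512549  0.65539319  0.55276336] [[-0.69313032 -0.72027779  0.02775366]
 [-0.32805742  0.28094036 -0.9019151 ]
 [ 0.64183229 -0.6342495  -0.43102076]]
```

View pics/top0.png

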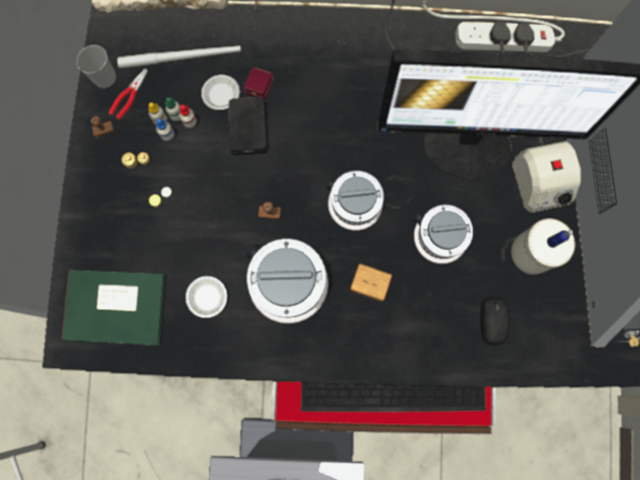

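View pics/scene0.png

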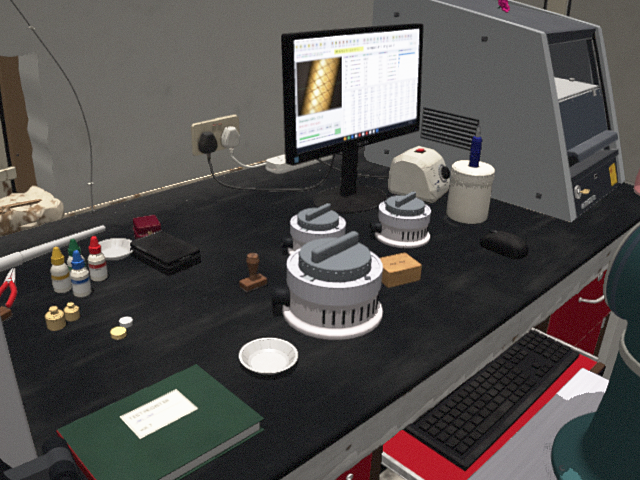

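The target is the largest pot, at about (287,278) in the top view. The stamp is at (269,210), the block at (371,282) and the dish at (206,297). I'll enlarge a crop to read it more closely.

```bash
python3 - <<'E'
from h import *
im=cv2.imread('pics/top0.png')[225:335,235:345]; cv2.imwrite('pics/c1.png',cv2.resize(im,(770,770)[:2],interpolation=cv2.INTER_CUBIC)[:600+170][:, :].copy()[::1]) 
cv2.imwrite('pics/c1.png',cv2.resize(im,(594,594),interpolation=cv2.INTER_CUBIC))
d=np.load('pics/top0.npy'); K,_,R,t=cam('top')
for p in [(287,276),(270,290),(300,290),(287,264),(287,243),(290,312)]:
    o=-R.T@t; r=at_z('top',[p],0)[0]-o; r/= (R@r)[2]; print(p,(o+r*d[p[1],p[0]]).round(4))
for n,p in dict(stamp=(269,212),block=(371,284),dish=(206,299)).items(): print(n,at_z('top',[p],0.01)[0].round(3))
E
```

```text
(287, 276) [0.5122 0.0071 0.1356]
(270, 290) [0.4868 0.0402 0.1124]
(300, 290) [ 0.4892 -0.0182  0.1101]
(287, 264) [0.5393 0.0094 0.112 ]
(287, 243) [0.5845 0.0122 0.0963]
(290, 312) [4.473e-01 4.000e-04 9.020e-02]
stamp [0.669 0.059 0.01 ]
block [ 0.519 -0.165  0.01 ]
dish [0.474 0.184 0.01 ]
```

View pics/c1.png

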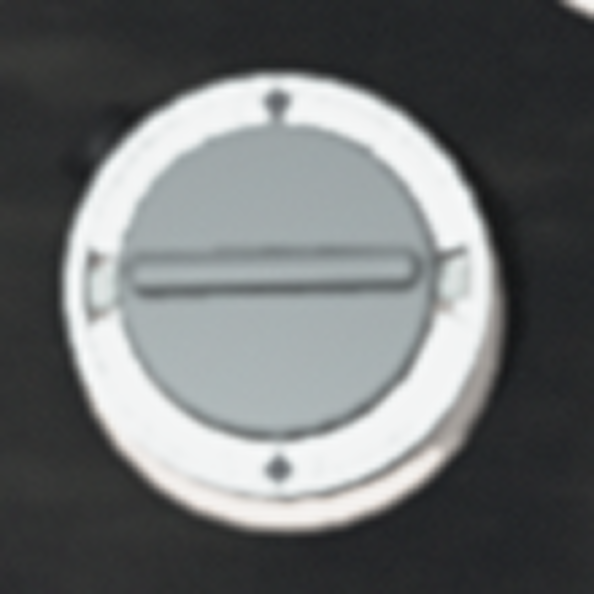

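```bash
python3 - <<'E'
from h import *
c=lambda P:[(235+x/5.4-.4,225+y/5.4-.4) for x,y in P]
p=at_z('top',c([(277,104),(279,468)]),.092);print('pointers',p.round(4),p.mean(0))
print('cap',at_z('top',c([(277.5,280),(118,280),(437,280),(277,122),(278,438)]),.112).round(4))
r=at_z('top',c([(124,271),(418,265)]),.133);print('rib',r.round(4),r.mean(0),np.diff(r,axis=0))
E
```

```text
pointers [[0.5835 0.0146 0.092 ]
 [0.4483 0.0077 0.092 ]] [0.51589347 0.01114204 0.092     ]
cap [[ 0.5146  0.0103  0.112 ]
 [ 0.5124  0.0681  0.112 ]
 [ 0.5167 -0.0475  0.112 ]
 [ 0.5728  0.0131  0.112 ]
 [ 0.4574  0.0075  0.112 ]]
rib [[ 0.5128  0.064   0.133 ]
 [ 0.5188 -0.0407  0.133 ]] [0.51580481 0.01165861 0.133     ] [[ 0.00602186 -0.10463143  0.        ]]
```

Emit:
jog_arm(
  motion=[
    {"dx": 1.5,"dy": -3,"turn": -0.12},
    {"dx": 1.5,"dy": -3,"turn": -0.12},
    {"dx": 1.5,"dy": -3,"turn": -0.12},
    {"dx": 1.5,"dy": -3,"turn": -0.12},
    {"dx": 1.5,"dy": -3,"turn": -0.12},
    {"dx": 1.5,"dy": -3,"turn": -0.12},
    {"dx": 1.5,"dy": -3,"turn": -0.12},
    {"dx": 1.5,"dy": -3,"turn": -0.12},
    {"dx": 1.5,"dy": -3,"turn": -0.12},
    {"dx": 1.5,"dy": -3,"turn": -0.12},
    {"dx": 1.5,"dy": -3,"turn": -0.12},
    {"dx": 1.5,"dy": -3},
  ],
  fingers=8.54,
  grip_force=40,
)

```text
validation failed for argument at $.mo...
```

Emit:
jog_arm(
  motion=[
    {"dx": 1.5,"dy": -3,"dz": 0,"turn": -0.1},
    {"dx": 1.5,"dy": -3,"dz": 0,"turn": -0.1},
    {"dx": 1.5,"dy": -3,"dz": 0,"turn": -0.1},
    {"dx": 1.5,"dy": -3,"dz": 0,"turn": -0.1},
    {"dx": 1.5,"dy": -3,"dz": 0,"turn": -0.1},
    {"dx": 1.5,"dy": -3,"dz": 0,"turn": -0.1},
    {"dx": 1.5,"dy": -3,"dz": 0,"turn": -0.1},
    {"dx": 1.5,"dy": -3,"dz": 0,"turn": -0.1},
    {"dx": 1.5,"dy": -3,"dz": 0,"turn": -0.1},
    {"dx": 1.5,"dy": -3,"dz": 0,"turn": -0.1},
    {"dx": 1.5,"dy": -3,"dz": 0,"turn": -0.1},
    {"dx": 1.5,"dy": -3,"dz": 0,"turn": -0.1},
  ],
  fingers=8.54,
  grip_force=40,
)

```text
time: 1.1
tool_pos: [0.3279, 0.2969, 0.2108]
tcp_rot: [-2.054, -2.377, 0.001]
wrist_force: [0.3, 1.3, 0.7]
width: 1.0
```

Emit:
jog_arm(
  motion=[
    {"dx": 1.88,"dy": -2.86,"dz": 0,"turn": -0.09},
    {"dx": 1.88,"dy": -2.86,"dz": 0,"turn": 0},
    {"dx": 1.88,"dy": -2.86,"dz": 0,"turn": 0},
    {"dx": 1.88,"dy": -2.86,"dz": 0,"turn": 0},
    {"dx": 1.88,"dy": -2.86,"dz": 0,"turn": 0},
    {"dx": 1.88,"dy": -2.86,"dz": 0,"turn": 0},
    {"dx": 1.88,"dy": -2.86,"dz": 0,"turn": 0},
    {"dx": 1.88,"dy": -2.86,"dz": 0,"turn": 0},
    {"dx": 1.88,"dy": -2.86,"dz": 0,"turn": 0},
    {"dx": 1.88,"dy": -2.86,"dz": 0,"turn": 0},
    {"dx": 0,"dy": 0,"dz": 0,"turn": 0},
    {"dx": 0,"dy": 0,"dz": 0,"turn": 0},
  ],
)

```text
time: 2.1
tool_pos: [0.516, 0.0113, 0.2105]
tcp_rot: [-2.157, -2.283, 0.001]
wrist_force: [0.3, 0.5, -0.2]
width: 0.998
```

```bash
python3 - <<'E'
from h import *
s=bot.read_state(); print(s['time'],s['tool_pos'],s['tcp_rot'])
c=cam('wrist'); im,d=viewer.read_camera('wrist'); cv2.imwrite('pics/w1.png',im[:,:,::-1]); np.save('pics/w1.npy',d)
K,D,R,t=c; print(-R.T@t,R)
# projected guesses
P=np.array([[.5128,.064,.133],[.5188,-.0407,.133],[.5835,.0146,.092],[.4483,.0077,.092]])
print(cv2.projectPoints(P,cv2.Rodrigues(R)[0],t,K,D)[0].reshape(-1,2).round(1))
np.savez('pics/w1c.npz',K=K,D=D,R=R,t=t)
E
```

```text
2.1 [0.51596324 0.011264   0.21049297] [-2.15674911e+00 -2.28255198e+00  1.32929491e-03]
[0.51169937 0.08407444 0.37311313] [[ 0.99841331  0.056295   -0.00131897]
 [ 0.05435501 -0.95735885  0.28374207]
 [ 0.01471053 -0.28336356 -0.95889973]]
[[321.  155.8]
 [321.1 310.5]
 [411.  223.1]
 [231.3 222.1]]
```

View pics/w1.png

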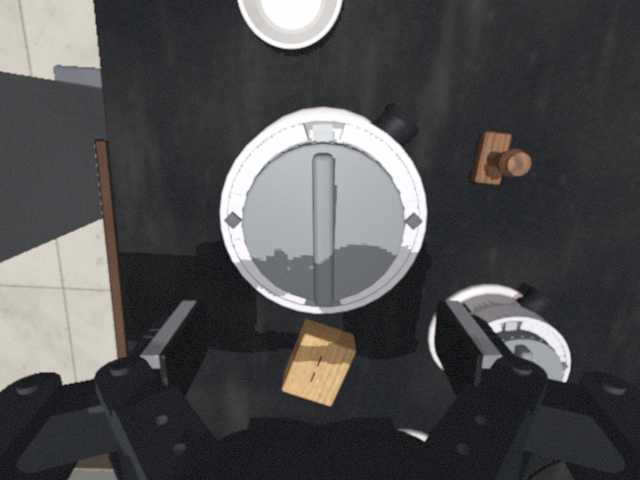

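The wrist view shows the pointers at (233,219) and (413,221), and the rib running from (323,153) to (323,306). That agrees with my estimate to about 1.5 mm, and the jaws line up with the rib. Next I descend and close.

Emit:
jog_arm(
  motion=[
    {"dx": 0.05,"dy": 0.1,"dz": -2.5,"turn": 0},
    {"dx": 0,"dy": 0,"dz": -2.5,"turn": 0},
    {"dx": 0,"dy": 0,"dz": -2.0,"turn": 0},
    {"dx": 0,"dy": 0,"dz": -1.5,"turn": 0},
    {"dx": 0,"dy": 0,"dz": -0.8,"turn": 0},
    {"dx": 0,"dy": 0,"dz": 0,"turn": 0},
    {"dx": 0,"dy": 0,"dz": 0,"turn": 0},
  ],
)

```text
time: 2.73
tool_pos: [0.5159, 0.0145, 0.1183]
tcp_rot: [-2.152, -2.288, 0.0]
wrist_force: [0.0, -0.3, 0.4]
width: 0.994
```

Emit:
jog_arm(
  motion=[
    {"dx": 0,"dy": 0,"dz": 0,"turn": 0},
    {"dx": 0,"dy": 0,"dz": 0,"turn": 0},
    {"dx": 0,"dy": 0,"dz": 0,"turn": 0},
    {"dx": 0,"dy": 0,"dz": 0,"turn": 0},
    {"dx": 0,"dy": 0,"dz": 0,"turn": 0},
    {"dx": 0,"dy": 0,"dz": 0,"turn": 0},
    {"dx": 0,"dy": 0,"dz": 0,"turn": 0},
    {"dx": 0,"dy": 0,"dz": 0,"turn": 0},
    {"dx": 0,"dy": 0,"dz": 0,"turn": 0},
    {"dx": 0,"dy": 0,"dz": 0,"turn": 0},
    {"dx": 0,"dy": 0,"dz": 0,"turn": 0},
    {"dx": 0,"dy": 0,"dz": 0,"turn": 0},
  ],
  fingers=0.8,
  grip_force=40,
)

```text
time: 3.73
tool_pos: [0.5163, 0.0136, 0.1181]
tcp_rot: [-2.154, -2.287, 0.0]
wrist_force: [-0.5, -0.5, -0.1]
width: 0.093
```

```bash
python3 - <<'E'
from h import *
print(bot.read_state())
im,d=viewer.read_camera('wrist'); cv2.imwrite('pics/w2.png',im[:,:,::-1])
im,d=viewer.read_camera('scene'); cv2.imwrite('pics/s2.png',cv2.resize(im[170:350,250:450,::-1],(660,594),interpolation=cv2.INTER_CUBIC))
E
```

```text
{'time': 3.7333, 'q': array([-2.18736192e-02,  4.35781488e-02,  2.03668587e+00,  3.17757921e-05,
        1.06143042e+00, -8.18619879e-02]), 'joint_vel': array([-0.00085392,  0.00070776, -0.00241525,  0.00031527,  0.00108536,
       -0.0017879 ]), 'joint_torque': array([-7.03934973e-03, -3.60170281e+01, -3.35493350e+01, -5.39987686e-04,
        1.40925091e-03,  2.90087485e-05]), 'tool_pos': array([0.51630115, 0.01362099, 0.11814884]), 'tcp_rot': array([-2.15377510e+00, -2.28697737e+00,  7.46669994e-05]), 'wrist_force': array([-0.45565722, -0.49564228, -0.06687582]), 'torque': array([0.04092923, 0.02030301, 0.04097508]), 'width': 0.09293609726643909}
```

View pics/w2.png

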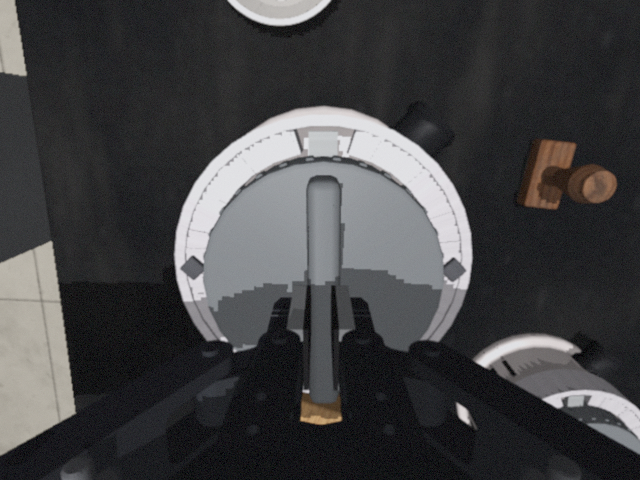

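View pics/s2.png

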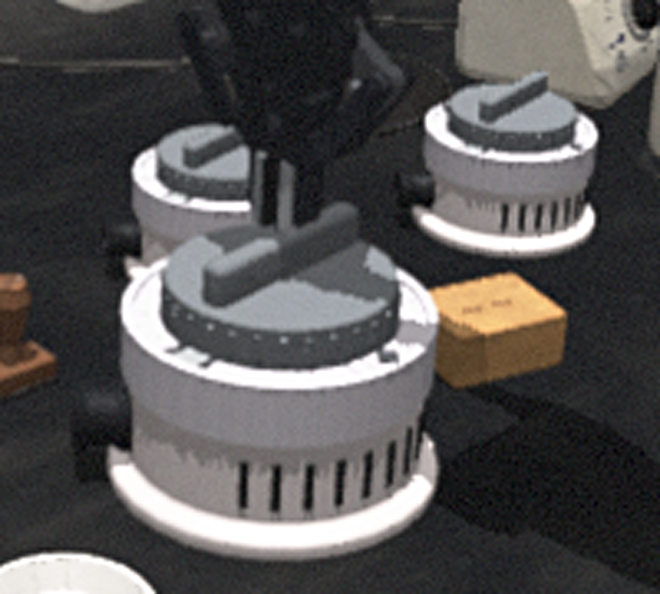

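The fingers straddle the rib with a pad on each side. I'll squeeze fully and start pressing down.

Emit:
jog_arm(
  motion=[
    {"dx": 0,"dy": 0,"dz": 0,"turn": 0},
    {"dx": 0,"dy": 0,"dz": 0,"turn": 0},
    {"dx": 0,"dy": 0,"dz": 0,"turn": 0},
    {"dx": 0,"dy": 0,"dz": -0.3,"turn": 0},
    {"dx": 0,"dy": 0,"dz": -0.3,"turn": 0},
    {"dx": 0,"dy": 0,"dz": -0.3,"turn": 0},
    {"dx": 0,"dy": 0,"dz": -0.3,"turn": 0},
    {"dx": 0,"dy": 0,"dz": -0.3,"turn": 0},
    {"dx": 0,"dy": 0,"dz": 0,"turn": 0},
    {"dx": 0,"dy": 0,"dz": 0,"turn": 0},
  ],
  fingers=0,
  grip_force=40,
)

```text
time: 4.67
tool_pos: [0.5168, 0.0136, 0.1039]
tcp_rot: [2.153, 2.287, 0.001]
wrist_force: [-1.9, -0.3, 7.4]
width: 0.001
```

```bash
python3 - <<'E'
from h import *
s=bot.read_state(); print(s['tool_pos'],s['wrist_force'],s['width'])
im,d=viewer.read_camera('scene'); K,D,R,t=cam('scene')
big=cv2.resize(im[200:290,290:390,::-1],(660,594),interpolation=cv2.INTER_CUBIC)
for z in (0,.02,.04):
    p=cv2.projectPoints((s['tool_pos']+[0,0,z])[None],cv2.Rodrigues(R)[0],t,K,D)[0].ravel(); q=((p-[290,200])*6.6).astype(int); print(z,p,q)
    cv2.circle(big,tuple(map(int,q)),3,(0,0,255),-1)
cv2.imwrite('pics/s3.png',big)
dd,_=None,None
im,d=viewer.read_camera('top'); K,D,R,t=cam('top'); o=-R.T@t
for p in [(262,290),(270,290),(300,290),(310,285),(266,274),(262,275),(308,274)]:
    r=at_z('top',[p],0)[0]-o; r/=(R@r)[2]; print(p,(o+r*d[p[1],p[0]]).round(4))
E
```

```text
[0.51681883 0.01359966 0.10388424] [-1.87771594 -0.25938353  7.42368007] 0.0009508355949824377
0 [334.18892242 257.93963762] [291 382]
0.02 [334.71910281 246.74114549] [295 308]
0.04 [335.25660452 235.34200383] [298 233]
(262, 290) [0.487  0.0564 0.1056]
(270, 290) [0.4881 0.0411 0.1014]
(300, 290) [ 0.4388 -0.031   0.5291]
(310, 285) [ 0.4469 -0.0432  0.5193]
(266, 274) [0.4823 0.0278 0.3583]
(262, 275) [0.4871 0.0384 0.3119]
(308, 274) [ 0.462  -0.04    0.5116]
```

View pics/s3.png

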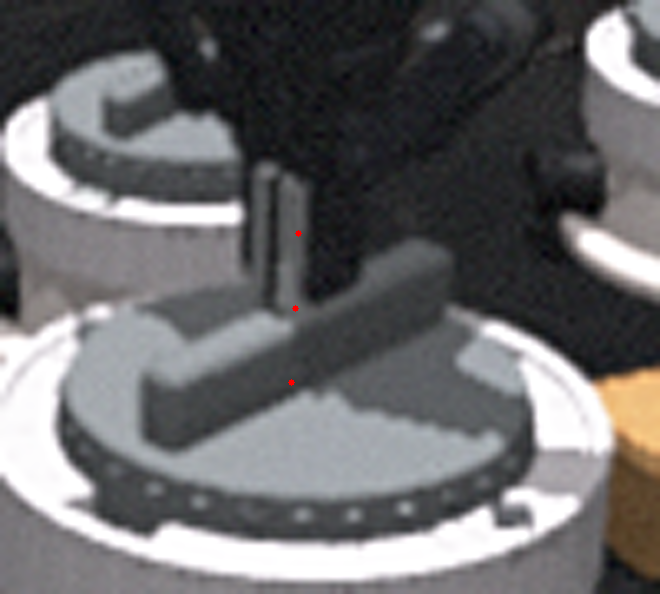

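The scene view shows the closed fingers standing on top of the rib. The real tips are about 20 mm higher than the reported TCP, so the press was on the rib top with the cap in about 10 mm. I'll lift, open and go 20 mm deeper by the reading.

Emit:
jog_arm(
  motion=[
    {"dx": 0,"dy": 0,"dz": 1.0,"turn": 0},
    {"dx": 0,"dy": 0,"dz": 1.5,"turn": 0},
    {"dx": 0,"dy": 0,"dz": 1.5,"turn": 0},
    {"dx": 0,"dy": 0,"dz": 0,"turn": 0},
    {"dx": 0,"dy": 0,"dz": 0,"turn": 0},
    {"dx": 0,"dy": 0,"dz": 0,"turn": 0},
  ],
  fingers=5,
)

```text
time: 5.27
tool_pos: [0.5158, 0.0136, 0.1424]
tcp_rot: [-2.153, -2.287, 0.001]
wrist_force: [-0.7, -0.8, -0.4]
width: 0.582
```

Emit:
jog_arm(
  motion=[
    {"dx": 0,"dy": 0,"dz": 0,"turn": 0},
    {"dx": 0,"dy": 0,"dz": 0,"turn": 0},
    {"dx": 0,"dy": -0.2,"dz": -1.5,"turn": 0},
    {"dx": 0,"dy": 0,"dz": -1.5,"turn": 0},
    {"dx": 0,"dy": 0,"dz": -1.0,"turn": 0},
    {"dx": 0,"dy": 0,"dz": -0.5,"turn": 0},
    {"dx": 0,"dy": 0,"dz": 0,"turn": 0},
    {"dx": 0,"dy": 0,"dz": 0,"turn": 0},
  ],
)

```text
time: 5.93
tool_pos: [0.5161, 0.0116, 0.0979]
tcp_rot: [-2.153, -2.287, 0.001]
wrist_force: [0.7, 0.2, 0.0]
width: 0.587
```

Emit:
jog_arm(
  motion=[
    {"dx": 0,"dy": 0,"dz": 0,"turn": 0},
    {"dx": 0,"dy": 0,"dz": 0,"turn": 0},
    {"dx": 0,"dy": 0,"dz": 0,"turn": 0},
    {"dx": 0,"dy": 0,"dz": 0,"turn": 0},
    {"dx": 0,"dy": 0,"dz": 0,"turn": 0},
    {"dx": 0,"dy": 0,"dz": 0,"turn": 0},
    {"dx": 0,"dy": 0,"dz": 0,"turn": 0},
    {"dx": 0,"dy": 0,"dz": 0,"turn": 0},
    {"dx": 0,"dy": 0,"dz": 0,"turn": 0},
  ],
  fingers=0,
  grip_force=40,
)

```text
time: 6.68
tool_pos: [0.5174, 0.0116, 0.0989]
tcp_rot: [2.153, 2.286, 0.003]
wrist_force: [3.0, 0.6, 3.6]
width: 0.154
```

Gripped, at a width of about 13 mm. Now press.

Emit:
jog_arm(
  motion=[
    {"dx": 0,"dy": 0,"dz": -0.3,"turn": 0},
    {"dx": 0,"dy": 0,"dz": -0.3,"turn": 0},
    {"dx": 0,"dy": 0,"dz": -0.3,"turn": 0},
    {"dx": 0,"dy": 0,"dz": -0.3,"turn": 0},
    {"dx": 0,"dy": 0,"dz": -0.3,"turn": 0},
    {"dx": 0,"dy": 0,"dz": 0,"turn": 0},
    {"dx": 0,"dy": 0,"dz": 0,"turn": 0},
    {"dx": 0,"dy": 0,"dz": 0,"turn": 0},
  ],
)

```text
time: 7.35
tool_pos: [0.5175, 0.0116, 0.0843]
tcp_rot: [2.153, 2.286, 0.002]
wrist_force: [2.1, 1.1, 9.0]
width: 0.15
```

Emit:
jog_arm(
  motion=[
    {"dx": 0,"dy": 0,"dz": -0.15,"turn": 0},
    {"dx": 0,"dy": 0,"dz": 0,"turn": 0},
    {"dx": 0,"dy": 0,"dz": 0,"turn": -0.04},
    {"dx": 0,"dy": 0,"dz": 0,"turn": -0.08},
    {"dx": 0,"dy": 0,"dz": 0,"turn": -0.08},
    {"dx": 0,"dy": 0,"dz": 0,"turn": 0},
  ],
)

```text
time: 7.85
tool_pos: [0.5175, 0.0116, 0.0831]
tcp_rot: [2.374, 2.056, 0.003]
wrist_force: [0.8, 0.2, 11.4]
width: 0.145
```

```bash
python3 -c "
from h import *
s=bot.read_state();print(s['torque'],s['wrist_force'],s['tcp_rot'])"
```

```text
[ 0.07238693 -0.08074114 -0.03408837] [ 0.81178626  0.19605872 11.36406458] [2.37386644 2.05557486 0.00269875]
```

Emit:
jog_arm(
  motion=[
    {"dx": 0,"dy": 0,"dz": 0,"turn": -0.08},
    {"dx": 0,"dy": 0,"dz": 0,"turn": -0.08},
    {"dx": 0,"dy": 0,"dz": 0,"turn": -0.08},
    {"dx": 0,"dy": 0,"dz": 0,"turn": -0.08},
    {"dx": 0,"dy": 0,"dz": 0,"turn": -0.08},
    {"dx": 0,"dy": 0,"dz": 0,"turn": -0.08},
    {"dx": 0,"dy": 0,"dz": 0,"turn": 0},
  ],
)

```text
time: 8.43
tool_pos: [0.5174, 0.0117, 0.0832]
tcp_rot: [2.795, 1.433, 0.003]
wrist_force: [-0.1, 1.3, 12.0]
width: 0.151
```

```bash
python3 -c "
from h import *
s=bot.read_state();print(s['torque'],s['wrist_force'],s['tcp_rot'])
im,d=viewer.read_camera('wrist'); cv2.imwrite('pics/w4.png',im[:,:,::-1])"
```

```text
[ 0.1303415  -0.00112109 -0.0514229 ] [-0.09799553  1.30241687 12.00154908] [2.79504095 1.43265847 0.00284425]
```

View pics/w4.png

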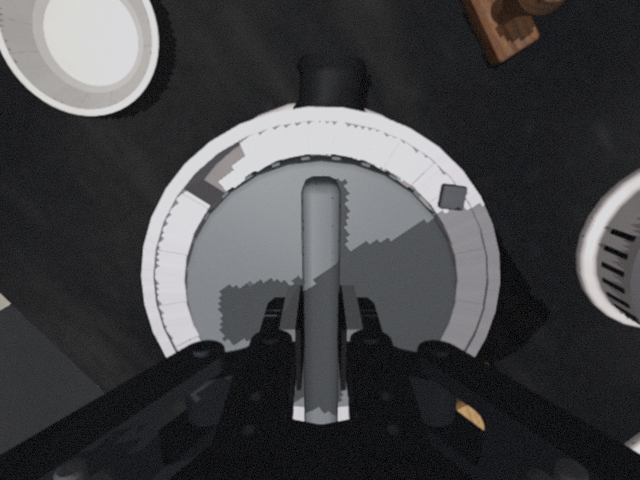

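The cap is following the gripper: the rib stays between the jaws while the collar turns relative to it. It has turned about 0.68 rad, so about 0.9 remains.

Emit:
jog_arm(
  motion=[
    {"dx": 0,"dy": 0,"dz": 0,"turn": -0.08},
    {"dx": 0,"dy": 0,"dz": 0,"turn": -0.08},
    {"dx": 0,"dy": 0,"dz": 0,"turn": -0.08},
    {"dx": 0,"dy": 0,"dz": 0,"turn": -0.08},
    {"dx": 0,"dy": 0,"dz": 0,"turn": -0.08},
    {"dx": 0,"dy": 0,"dz": 0,"turn": -0.08},
    {"dx": 0,"dy": 0,"dz": 0,"turn": -0.08},
    {"dx": 0,"dy": 0,"dz": 0,"turn": -0.08},
    {"dx": 0,"dy": 0,"dz": 0,"turn": -0.08},
    {"dx": 0,"dy": 0,"dz": 0,"turn": -0.08},
    {"dx": 0,"dy": 0,"dz": 0,"turn": -0.08},
    {"dx": 0,"dy": 0,"dz": 0,"turn": -0.02},
  ],
)

```text
time: 9.48
tool_pos: [0.5172, 0.012, 0.0831]
tcp_rot: [-3.14, -0.074, -0.003]
wrist_force: [0.2, 1.7, 12.0]
width: 0.149
```

```bash
python3 -c "
from h import *
s=bot.read_state();print(s['torque'],s['wrist_force'],s['tcp_rot'],s['tool_pos'])
a=s['tcp_rot'];y=2*np.arctan2(a[1],a[0])-np.pi/2;print((y+np.pi)%(2*np.pi)-np.pi)"
```

```text
[0.27562426 0.08013536 0.02340055] [ 0.22624206  1.68315704 11.97327117] [-3.14017588e+00 -7.40696569e-02 -2.71694603e-03] [0.5172378  0.01196095 0.08314817]
-1.5236295901458963
```

The turn is 1.584 rad with no end-stop torque. I'll let it rise gently while gripped, then open and retreat.

Emit:
jog_arm(
  motion=[
    {"dx": 0,"dy": 0,"dz": 0.2,"turn": 0},
    {"dx": 0,"dy": 0,"dz": 0.2,"turn": 0},
    {"dx": 0,"dy": 0,"dz": 0.2,"turn": 0},
    {"dx": 0,"dy": 0,"dz": 0.2,"turn": 0},
    {"dx": 0,"dy": 0,"dz": 0,"turn": 0},
    {"dx": 0,"dy": 0,"dz": 0,"turn": 0},
  ],
)

```text
time: 9.98
tool_pos: [0.517, 0.012, 0.0904]
tcp_rot: [-3.14, -0.079, -0.002]
wrist_force: [2.0, 1.6, 7.1]
width: 0.15
```

Emit:
jog_arm(
  motion=[
    {"dx": 0,"dy": 0,"dz": 0.2,"turn": 0},
    {"dx": 0,"dy": 0,"dz": 0,"turn": 0},
    {"dx": 0,"dy": 0,"dz": 0,"turn": 0},
    {"dx": 0,"dy": 0,"dz": 0,"turn": 0},
    {"dx": 0,"dy": 0,"dz": 0,"turn": 0},
    {"dx": 0,"dy": 0,"dz": 0,"turn": 0},
    {"dx": 0,"dy": 0,"dz": 1.0,"turn": 0},
    {"dx": 0,"dy": 0,"dz": 2.0,"turn": 0},
    {"dx": 0,"dy": 0,"dz": 3.0,"turn": 0},
    {"dx": 0,"dy": 0,"dz": 3.0,"turn": 0},
    {"dx": 0,"dy": 0,"dz": 3.0,"turn": 0},
    {"dx": 0,"dy": 0,"dz": 0,"turn": 0},
  ],
  fingers=5,
)

```text
time: 10.98
tool_pos: [0.5208, 0.0115, 0.22]
tcp_rot: [3.14, 0.08, 0.02]
wrist_force: [0.4, -0.1, 1.9]
width: 0.585
```

```bash
python3 - <<'E'
from h import *
s=bot.read_state();print(s['time'],s['tool_pos'],s['wrist_force'],s['width'])
im,d=viewer.read_camera('wrist'); cv2.imwrite('pics/w5.png',im[:,:,::-1])
K,D,R,t=cam('wrist');o=-R.T@t
C=np.array([.516,.012,0])
for p in [(-.045,.03,.106),(.03,.03,.106),(-.03,.03,.106),(.03,.045,.106),(0,.068,.09)]:
    P=C+p; q=cv2.projectPoints(P[None],cv2.Rodrigues(R)[0],t,K,D)[0].ravel(); u,v=q.round().astype(int)
    if 0<=u<640 and 0<=v<480:
        r=P-o; r/=(R@r)[2]; print(p,(u,v),(o+r*d[v,u]).round(4))
E
```

```text
10.9833 [0.5208283  0.01148961 0.21998539] [ 0.40045892 -0.13546914  1.90323449] 0.5851109439706618
(-0.045, 0.03, 0.106) (np.int64(279), np.int64(284)) [0.4697 0.0423 0.103 ]
(0.03, 0.03, 0.106) (np.int64(281), np.int64(187)) [0.5456 0.0422 0.1036]
(-0.03, 0.03, 0.106) (np.int64(279), np.int64(266)) [0.4848 0.0423 0.1029]
(0.03, 0.045, 0.106) (np.int64(260), np.int64(186)) [0.5456 0.0574 0.1032]
(0, 0.068, 0.09) (np.int64(233), np.int64(220)) [0.5107 0.0846 0.0693]
```

View pics/w5.png

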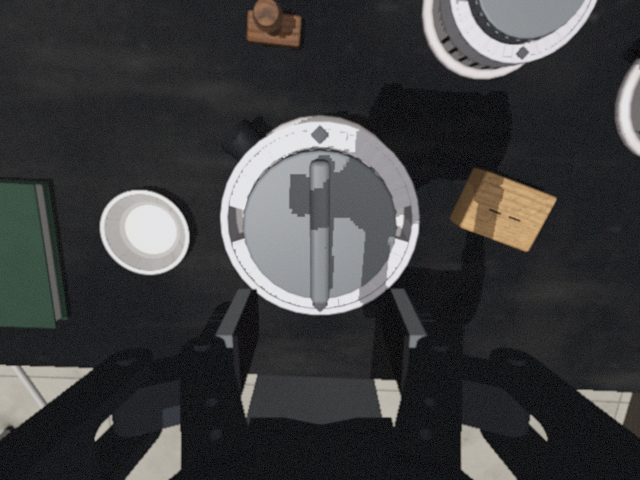

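The rib now points at the pointers (319,134) and (319,303). Next I'll check the cap height against the collar with the arm still.

```bash
python3 - <<'E'
from h import *
C=np.array([.5163,.012,0])
for n in ('wrist','scene'):
    K,D,R,t=cam(n);o=-R.T@t; im,d=viewer.read_camera(n)
    v,u=np.mgrid[100:320,200:440]; px=np.c_[u.ravel(),v.ravel()].astype(float)
    r=at_z(n,px,0,(K,D,R,t))-o; r/=(r@R[2])[:,None]; X=o+r*d[100:320,200:440].reshape(-1,1)-C
    rad=np.hypot(X[:,0],X[:,1])
    f=(rad<.05)&(abs(X[:,1])>.014)&(X[:,2]>.08)&(X[:,2]<.12); c=(rad>.064)&(rad<.073)&(X[:,2]>.08)&(X[:,2]<.1)
    rb=(X[:,2]>.118)&(X[:,2]<.14)&(rad<.052)&(abs(X[:,1])<.02)
    print(n,'face',np.median(X[f,2]),f.sum(),'collar',np.median(X[c,2]),c.sum())
    if rb.sum()>20: p=np.polyfit(X[rb,0],X[rb,1],1); print('rib top',np.median(X[rb,2]),'yaw',np.arctan(p[0]))
    if n=='wrist':
        k=lambda q:at_z(n,q,.091,(K,D,R,t)); 
s=bot.read_state();print(s['time'],s['tool_pos'],s['wrist_force'])
E
```

```text
wrist face 0.10590546042991572 9039 collar 0.09025590000766998 6056
rib top 0.1264322325876292 yaw 0.05111293915027553
scene face 0.10689334520780899 612 collar 0.09170814521218335 405
rib top 0.12548412186732413 yaw 0.05466236162635111
11.1333 [0.51646435 0.01159513 0.21240685] [-0.21996578  0.40046273 -0.85781551]
```

The face is 15.2–15.7 mm above the collar, against 16 mm for home. The rib yaw is 0.051–0.055 rad and the collar yaw 0.051 rad, so the cap is home.

```bash
python3 -c "
from workcell import bot
print(bot.finish_job())"
```

```text
the job is handed in; nothing more can be done
None
```

The cap is locked in its home notch and the job was handed in at about 11 s. I gripped it by the rib, pushed it down to about 12 N, turned it about 1.58 rad clockwise, let it spring up and backed the arm off clear.

**Last checks, arm still:**
- **Height:** the cap face stands 15.7 mm above the collar by the wrist camera and 15.2 mm by the scene camera. Home is 16 mm.
- **Angle:** the rib lies within about 0.004 rad of the line between the two pointers.
- **Bystanders:** no move went near the block, stamp or dish. They looked upright and in place in the last wrist picture, but I did not measure their positions again.

**What went wrong or disagreed:**
- **First grip missed:** the closed fingertips sit about 20 mm higher than the reported TCP, so they shut above the rib and pressed on its top. I lifted, went lower and gripped it properly.
- **One height reading was off:** taken just as the arm stopped retreating, it gave a face height of 103 mm. With the arm still, it was 106–107 mm.

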